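# Clamp a coupler with three clicks of the lever and hold

### The arm

A 6-joint arm with a two-finger parallel gripper is mounted at the origin on a cart in front of the work surface, level with it; the furniture and walls round the work are solid. World frame = base frame: x ahead of the robot, y to its left, z up, the work surface at z = 0. Lengths are in m, angles in rad, forces in N, time in s.
With the tool pointing down it reaches from about 0.35 to 0.775 m from the base axis. Payload 5.5 kg.
Tool frame: the origin (TCP) lies between the finger pads; the fingertips stand 22 mm ahead of it and the grasp point (between the pads) lies 3 mm ahead of it (env.finger_overhang is the distance from the TCP to the fingertips, in m); y points along the fingers, x is the direction in which the jaws open and shut, and the axes are right-handed (so a half turn about y gives the same grasp; the last joint's range is limited). The gripper opens to 85 mm and grips with 20 to 120 N. Pads are 22 mm wide; open, the fingers measure 114 mm over their backs; the gripper's body (76 mm by 85 mm) begins 54 mm behind the grasp point. The pads swing forward as they close: fully open they stand 13 mm farther back than shut.
Start: joints at [-1.461, 0.313, 0.046, 1.304, 0, 1.431], TCP at [0.142, -0.557, 0.253] pointing down, gripper open.
Joint ranges: [-2.76, 2.76], [-0.86, 1.69], [-1.03, 1.26], [-2.2, 2.34], [-1.47, 1.5], [-3.14, 3.14]. Speed limits (rad/s): [2.57, 2.57, 3.14, 3.14, 3.14, 3.14].

### API

Orientations are given as a unit quaternion [w, x, y, z].
In Python, from workcell import monitor, cams, job, env gives the robot as it stands.
- The arm moves only by the tool drive_tool, never from a script. Its argument "plan" is text: rows parted by semicolons, each of 7 numbers parted by spaces: the opening, from -1 (shut) to 1 (fully open), then the shift along the tool's x, y, z in mm, then the turn, a rotation vector about the tool's x, y, z in degrees. In form: gripper x y z rx ry rz; .... A call has 1 to 8 rows; each row shifts and turns the pose as measured when the row begins, along the tool's axes as they then stand; what a row does not reach is not made up. A row lasts 1/8 s, in which the tool goes at most 62.5 mm and 10.7 degrees, less where a joint would pass 70% of its speed; a pose out of reach is approached as far as the arm can. A call is refused whole if a number of a shift passes 62.5 or a number of a turn 10.7, either way. A call with a gripper value outside its range is refused whole. The fingers move at their own pace and stop on an object; "grip_force" is the grip in N (left out, the last holds). Time passes only in rows, so rows that do not move let the fingers close. It gives the time, the measured TCP pose, the force and the opening at its end, in the units of the state.
- monitor.get_state(): the state, without advancing time (a new reading comes with each control period).
- cams.read_camera(name): name is "scene" or "top" or "wrist"; returns (picture, depth): 384x512x3 uint8, red, green, blue; 384x512 float32, m along the optical axis (not along the pixel's ray), 0 where there is no reading.
- cams.calibration(name): a dict with "fx", "fy", "cx", "cy" (pixels), "R" (3x3) and "t" (3): a world point X has camera coordinates R X + t. Camera axes: x right, y down, z forward; pixel columns grow to the right and rows downward; lengths in m; the calibration is good to about 2 mm. The wrist camera is an equidistant fisheye: a pixel r from the principal point sees the ray r / f radians off the axis. A picture is of the moment at which its call begins: read the wrist's pose just before it. calibration takes no time and is no camera call; for the wrist camera it gives the pose at the moment of the call.
- job.hand_in(): hands the job in, once; it reports no verdict.
The state is a dict: "clock": time; "joint_pos": joint angles; "qvel": joint speeds; "tau": joint torques, N m; "tcp_pos": TCP position; "orientation": TCP orientation; "wrist_force": force on the tool from outside, world axes, zero at the start; "ft_torque": the same for the moment, N m; "finger_gap": finger opening in m.
Only numpy, scipy, OpenCV 4.12 (cv2) and the standard library are available. Lean on these libraries where they do the work, as an engineer would, in place of code of your own. Each camera call takes 0.05 s, during which the arm holds its last target.

### The job

Lift the quick coupler out of the parts bin, leaving the other fittings in it, and stand it upright in the nest of the clamp stand, then let go of it. Then swing the clamp lever forward by exactly three clicks, at no time past the third, so that the pad presses the coupler against the back stop. The lever runs back by itself if let go, so finish with the fingers still holding its handle at the third click.

Things in the scene. Friction and masses are not known exactly. Their poses are not given: they have to be found in the camera images.
- coupler_center (a point): Centre of the quick coupler, half-way up: an upright fitting, brass below with a grey nose, 60 mm tall, 90 g nominal. It acts as a square bar 20 mm wide (faces across its x and y axes); its z axis points up through the nose. It stands upright in the parts bin at the start.
- parts_bin: Open grey parts bin, fixed to the worktop, 170 mm along its x, 140 mm along its y, rim 45 mm above the worktop. Walls and floor 5 mm thick. Origin: centre of its underside, at worktop height. Three fittings stand in it in a row along its x about 50 mm apart: the coupler, a brass tee and a hexagon nut, in any order.
- brass_tee: Brass tee fitting lying in the bin, 22 x 52 x 35 mm, its long axis y within 17 degrees of the bin's y. Origin: centre of its underside. Stays in the bin.
- steel_nut: Steel hexagon nut lying in the bin, 28 mm across, 13 mm tall. Origin: centre of its underside. Stays in the bin.
- clamp_stand: Clamp stand, fixed to the worktop: aluminium base plate 210 mm along its x, 150 mm along its y, 12 mm thick, with (from -x to +x) the lever pivot and toothed click disc, a sliding jaw with a sprung pad, and the nest with its back stop. Origin: at worktop height on the jaw's centre line, mid-length of the plate. Its +x points from the pivot to the back stop.
- nest (a point): Where the coupler's foot centre ends up: on the plate's top, 75 mm along the stand's +x, axes as the stand's. Back stop face 10 mm beyond (+x); two fences 18 mm to either side (y), 16 mm high. With the lever home the pad's face is 26 mm before it (-x). Stop, jaw and pad reach 24 mm above the plate. Set the coupler down 1 to 15 mm before this point; the pad pushes it home.
- clamp_pad: Rubber pad on the jaw, 26 mm wide, 18 mm tall. Origin: middle of its face in x and y, at worktop height. The lever drives the jaw 7 mm along the stand's +x per click; the pad meets a coupler that stands against the back stop between the second and third click and then gives on a spring of 0.9 N/mm.
- lever_pivot (a point): Vertical pivot axis of the lever, 45 mm along the stand's -x from its origin, on top of the base plate. Axes as the stand's.
- lever_handle: Upright black round handle of the lever, 20 mm in diameter, gripped from above. Origin: on its axis, 77 mm above the worktop; the grip reaches from 22 mm below to 26 mm above that. It sits 140 mm from the pivot axis and revolves freely on its upright pin, so it can be gripped without turning the wrist. The lever bar under it lies 41 to 49 mm above the worktop.
- clamp_lever (a joint): Lever angle (rad) from its home stop 0, where it starts, pointing 100 deg clockwise (from above) from the stand's +x. Grows counter-clockwise from above: the handle goes forward. A click every 0.20 (28 mm at the handle): 3rd at 0.60, 4th 0.80, end 1.05. Half-way between clicks is a tooth top, so the push felt rises and falls. A spring drives it home: 2 to 8 N at the handle.

How it is judged:
By the outcome, as a careful person would: the job done as asked, in the order asked, and still so for the second after the job is handed in, while the arm keeps its last pose, push and grip.
It also fails if it takes over 48 s, if anything falls off the work surface, if the arm or the gripper's body presses on something with over 40 N, if the wrist force passes 120 N, or if a joint passes its speed limit or range.

## Working session

There is one attempt and no reset: what is moved stays moved. The work goes in short steps, Python scripts to look and compute and a tool call to move; the robot and the scene stay as the last step left them, time stands still between calls to the robot, and variables do not carry over. Pictures are saved under pics/ and viewed, and the job is handed in when it is done.

Besides the shell and the picture viewer there is one more tool, called after "Emit:" by a JSON object that holds its "api" and its "payload", one argument or row to a line. drive_tool: Moves the arm, as the interface text tells. Its arguments: {"type":"object","properties":{"plan":{"type":"string"},"grip_force":{"type":"number"}},"required":["plan"]}

```bash
mkdir -p pics; ls; python3 - <<'E'
from workcell import monitor, cams, job, env
import cv2, numpy as np
print(monitor.get_state())
for n in ("scene","top","wrist"):
    c=cams.calibration(n); print(n,c)
    p,d=cams.read_camera(n)
    cv2.imwrite(f"pics/{n}0.png",p[:,:,::-1]); np.save(f"{n}0.npy",d)
E
```

```text
pics
{'clock': 0.0, 'joint_pos': array([-1.46059637e+00,  3.14036496e-01,  4.49611913e-02,  1.30359118e+00,
        6.64368829e-05,  1.43117786e+00]), 'qvel': array([ 5.98824680e-04,  5.22839634e-04, -2.47995170e-04, -2.13474402e-03,
       -5.08920298e-05, -4.06875620e-04]), 'tau': array([-2.41104724e-03, -4.80622780e+01,  2.98534906e+01,  1.94676616e-02,
       -4.97706640e-05, -2.61539931e-06]), 'tcp_pos': array([ 0.14210208, -0.55667641,  0.25238102]), 'orientation': array([ 0.55888729, -0.55790583,  0.43425575, -0.43336823]), 'wrist_force': array([ 0.49447716,  0.2012736 , -0.60142598]), 'ft_torque': array([ 0.00321923,  0.01943729, -0.02681634]), 'finger_gap': 0.0852383579039403}
scene {'fx': 383.19582720130626, 'fy': 383.19582720130626, 'cx': 253.246789743968, 'cy': 195.24159526105237, 'R': array([[ 0.87522174, -0.48356026, -0.01250535],
       [-0.24732076, -0.42512221, -0.87069142],
       [ 0.41571547,  0.76514089, -0.49167069]]), 't': array([-0.52530365,  0.18829146,  0.86657741])}
top {'fx': 395.57367863780905, 'fy': 395.57367863780905, 'cx': 258.91760783167547, 'cy': 191.8804384275443, 'R': array([[-0.01125783, -0.99985492,  0.01278316],
       [-0.99812119,  0.01046647, -0.06037003],
       [ 0.06022748, -0.01343878, -0.99809421]]), 't': array([-0.08916338,  0.5787116 ,  0.89470122])}
wrist {'fx': 297.3186396354542, 'fy': 297.3186396354542, 'cx': 252.28358327737442, 'cy': 189.86783261744174, 'R': array([[ 0.24688347, -0.96904302, -0.00204543],
       [-0.9304879 , -0.2376492 ,  0.27877434],
       [-0.27063042, -0.06692153, -0.96035446]]), 't': array([-0.57333042, -0.03685166,  0.38063097])}
```

View pics/scene0.png

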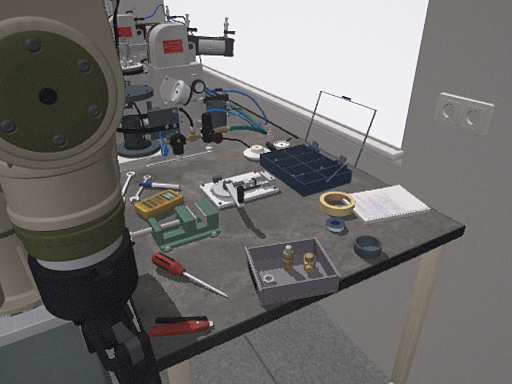

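View pics/top0.png

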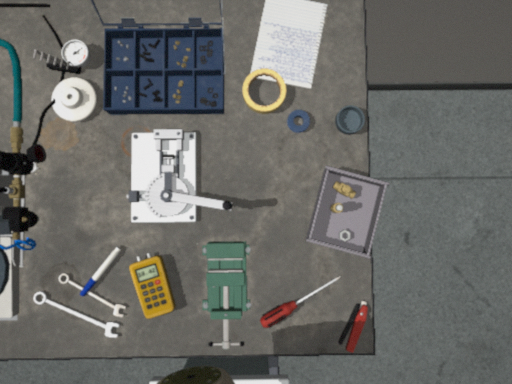

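View pics/wrist0.png

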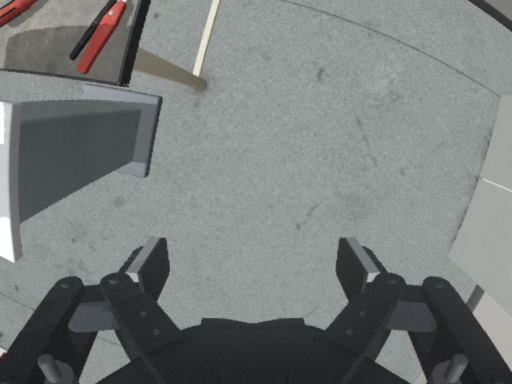

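```bash
cat > h.py <<'E'
import numpy as np, cv2
def pc(d,c):
    h,w=d.shape; v,u=np.mgrid[:h,:w]
    P=np.stack([(u-c["cx"])/c["fx"]*d,(v-c["cy"])/c["fy"]*d,d],-1)
    return (P-c["t"])@c["R"]
E
python3 - <<'E'
from h import *
from workcell import cams
c=cams.calibration("top"); d=np.load("top0.npy"); P=pc(d,c); np.save("Ptop.npy",P)
im=cv2.imread("pics/top0.png")
cv2.imwrite("pics/bin0.png",cv2.resize(im[160:262,300:396],None,fx=6,fy=5.8,interpolation=cv2.INTER_CUBIC))
cv2.imwrite("pics/st0.png",cv2.resize(im[120:232,120:245],None,fx=5,fy=5,interpolation=cv2.INTER_CUBIC))
# bin heights
print((P[160:262:2,304:392:3,2]*1000).astype(int).tolist().__repr__()[:0])
for r in range(176,250,2): print(r,' '.join('%3d'%(1000*z) for z in P[r,310:390:2,2]))
s=P[255:300,250:260]; print(np.median(P[130:160,300:340,2]))
E
```

```text
176   1  -3  -2   0   3   0  12  43  44   5   2   4   5   7   5   7   2   4  17  22  31  38  46  48  44  45  47  45  45   0 -851 -850 -854 -853 -848 -851 -850 -847 -848 -850
178  -2  -2   0  -1  -2   0  20  46   6   7   3   6   2   5   7   8   7   8   4   3   5  11  19  25  33  41  46  47  43  45  46  45  43 -842 -849 -848 -853 -849 -848 -859
180   2   1  -1  -1   0   2  30  42   6   6   8   6   4   6   4   1   5   8   5   6   6   4   6   4  11  15  20  28  36  43  43  41  46  44  46  47 -856 -853 -847 -849
182   0   0   2   0   3   6  37  44   5   5   6   3  10  25  22   7   6   5   6   6   9   4   6   9   3   6   5   7   7  14  22  29  39  44  45  47  46  44  47  45
184  -1   0   2  -1   0  15  43  46   4   5   7   6  26  25  26  25  26  27   1   7   5   4   4   7   8   5   5   5   4   5   8   9   7  17  23  34  41  47  46  46
186   2  -1   1   0   0  25  48   7   6   6   6  11  22  28  27  30  37  39  41  39   7   4   5   7   6   7   3   6   5   6   5   7   5   5   6  20  36  42 -848 -851
188   1   1   0  -1   1  28  47   7   7   7   4   5  18  21  27  29  41  42  40  39  27   6  
[... 4487 characters left out ...]
8  46  49  46  46  45   8   7   8   6   8   6   3   4   7   4   1 929   5   7   5   4   5   7   5   7  19  34  45 -855 -847 -851 -852 -854 -854 -853 -852 -858
244  -2   3   0   1   2  47  46  48  44  44  47  47   3   6   5   5   5   7   2   3   1   4   4   7   5   7   6   8  22  39  47 -843 -847 -855 -850 -857 -851 -849 -850 -837
246   0   0   0   2   0   2  -2   0  44  44  47  47  47  46  44  32   5   6   8   5   6   5   6   2   4   4   5  10  28  43  46 -842 -850 -851 -854 -843 -852 -838 -850 -850
248   0   1   2  -1   1   0  -1   1   0   0   0   0  43  46  44  46  44  45  44   5   5   5   6   5   5   3   5  16  29  48  44 -847 -849 -856 -852 -857 -856 -850 -852 -851
0.00037070851533887935
```

View pics/bin0.png

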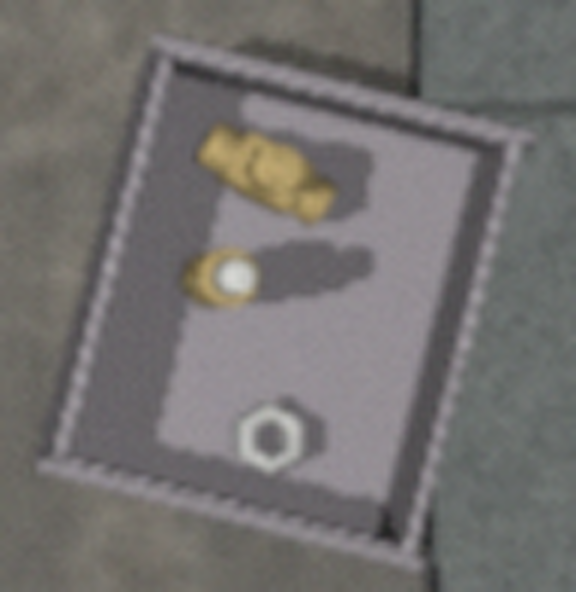

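View pics/st0.png

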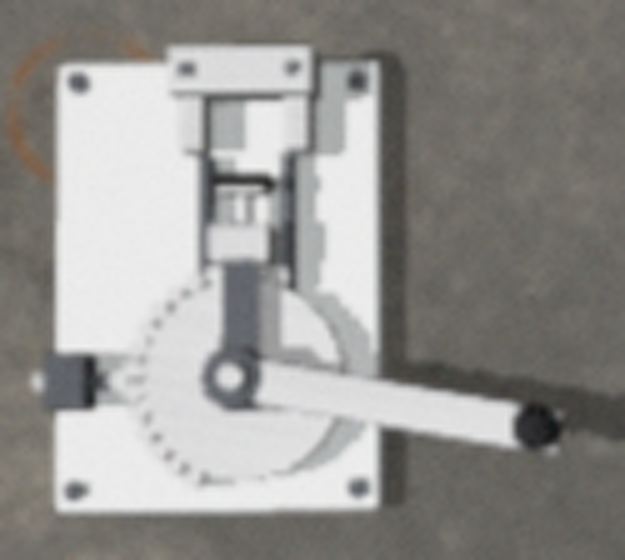

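```bash
python3 - <<'E'
from h import *
P=np.load("Ptop.npy"); Z=P[...,2]
def rect(m,name):
    n,l,s,c=cv2.connectedComponentsWithStats(m.astype(np.uint8))
    k=1+np.argmax(s[1:,4]); m=l==k
    q=P[m][:,:2]*1000
    print(name,s[k], cv2.minAreaRect(q.astype(np.float32)))
    return q
W=np.zeros(Z.shape,bool); W[120:232,125:202]=1
im=cv2.imread("pics/top0.png")
rect(W&(Z>.006)&(Z<.3)&(im.min(2)>0),"stand")
rect(W&(Z>.009)&(Z<.016),"plate")
B=np.zeros(Z.shape,bool); B[160:262,300:396]=1
rect(B&(Z>.037)&(Z<.052),"rim")
def blob(u0,u1,v0,v1,z0,z1):
    m=np.zeros(Z.shape,bool); m[v0:v1,u0:u1]=1; m&=(Z>z0)&(Z<z1)
    q=P[m]*1000; print(m.sum(),q.mean(0).round(1),q.min(0).round(1),q.max(0).round(1),cv2.minAreaRect(q[:,:2].astype(np.float32)))
print("nose");blob(325,350,198,215,.058,.075)
print("shoulder");blob(325,350,198,215,.04,.057)
print("tee");blob(325,360,178,199,.015,.05)
print("nut");blob(335,355,228,242,.012,.03)
print("handle");blob(215,235,195,215,.07,.11)
print("stop");blob(150,190,125,142,.03,.045)
print("pivotcap");blob(160,176,186,202,.03,.08)
for r in range(128,215,3): print(r,' '.join('%3d'%(1000*z) for z in P[r,128:236:3,2]))
E
```

```text
stand [ 126  129   76   93 6014] ((617.9254760742188, 119.91181945800781), (173.88658142089844, 209.79356384277344), 89.3457260131836)
plate [ 131  132   28   62 1360] ((650.1157836914062, 169.7053985595703), (143.6644744873047, 64.18225860595703), 0.386519193649292)
rim [306 165  83  93 920] ((531.5633544921875, -291.9573059082031), (147.76840209960938, 176.44276428222656), 74.20001220703125)
nose
33 [ 540.4 -268.3   64.6] [ 533.4 -274.9   58.8] [ 546.6 -262.3   69.7] ((540.0804443359375, -268.75238037109375), (11.945809364318848, 12.568948745727539), 66.81108093261719)
shoulder
53 [ 540.  -266.9   50.9] [ 529.2 -279.4   41.7] [ 551.3 -257.8   55.5] ((540.2006225585938, -268.7535705566406), (21.69637680053711, 21.24547576904297), 47.19392395019531)
tee
227 [ 582.9 -289.6   29.2] [ 561.3 -327.1   15.5] [ 607.5 -243.7   47.1] ((596.0103149414062, -282.0697326660156), (78.75983428955078, 47.34486389160156), 70.1892318725586)
nut
72 [ 476.9 -289.7   18.6] [ 464.9 -301.6   14.2] [ 490.1 -278.1   22.6] ((477.0041809082031, -289.67138671875), (25.292919158935547, 23.295854568481445), 56.76
[... 4125 characters left out ...]
  27  29  26  52  49  36  48  49  48  50  48  48  51  50  49  50  49  49  47  47  50  49  48   1  97   0   1
203  -2  13  10  14  15  15  28  21  27  26  26  26  27  30  26  30  26  26  24  25  47  48  51  46  50  53  49  48  50  52  49  51 102 103 101   0
206   2  15  13  16  11  11  12  29  27  25  25  27  26  25  24  28  28  28  26  21  15  14  13   1   0   1  46  49  50  49  50  50 102 104 100  -2
209   1  15  11  12  13  13  14  26  26  28  30  25  24  27  26  26  27  26  24  11  13  11  13   0  -1   2   0   1   0  -1   1   2  48 101  48   0
212   0  13  11  12  14  13  14  12  26  25  27  27  27  27  26  28  27  21  14  12  12  14  13   0   0   0   1   1  -1   0   0  -3   2   1   1   0
```

```bash
cat >> h.py <<'E'
from scipy.spatial.transform import Rotation as Ro
def goal(yaw_deg,s):
    """jaw axis (tool x) at world yaw (mod 180, nearest), tool y down"""
    q=s["orientation"]; R=Ro.from_quat([q[1],q[2],q[3],q[0]])
    cur=np.degrees(np.arctan2(*R.as_matrix()[:2,0][::-1]))
    yaw=yaw_deg+180*round((cur-yaw_deg)/180)
    a=np.radians(yaw); x=np.array([np.cos(a),np.sin(a),0]); y=np.array([0,0,-1.]); z=np.cross(x,y)
    G=Ro.from_matrix(np.stack([x,y,z],1)); return R,G,cur,yaw
def plan(p_mm,yaw_deg):
    from workcell import monitor
    s=monitor.get_state(); R,G,cur,yaw=goal(yaw_deg,s)
    rv=np.degrees((R.inv()*G).as_rotvec()); d=np.array(p_mm)-s["tcp_pos"]*1000
    print("t",round(s["clock"],2),"tcp",(s["tcp_pos"]*1000).round(1),"yaw",round(cur,1),"->",round(yaw,1),"j6",s["joint_pos"].round(2),"gap",round(s["finger_gap"]*1000,1),"F",s["wrist_force"].round(1))
    print("rotvec",rv.round(1),"world d",d.round(1),"in tool now",R.inv().apply(d).round(1),"in goal axes",G.inv().apply(d).round(1))
E
python3 - <<'E'
from h import *
plan([540,-268,200],74.2)
E
```

```text
t 0.15 tcp [ 142.1 -556.8  252.6] yaw -75.7 -> -105.8 j6 [-1.46  0.31  0.05  1.3   0.    1.43] gap 85.3 F [ 0.2 -1.4  0.5]
rotvec [ 0.  30.1 -0.1] world d [397.9 288.8 -52.6] in tool now [-181.4   53.   456.9] in goal axes [-386.2   52.6  304.2]
```

Emit:
{"api": "drive_tool", "payload": {
  "plan": "1 -20 0 50 0 0 0; 1 -23 5 57 0 0 0; 1 -23 5 57 0 0 0; 1 -23 5 57 0 0 0; 1 -23 5 57 0 0 0; 1 -23 5 57 0 0 0; 1 -23 5 57 0 0 0; 0 -20 5 50 0 0 0"
}}

```text
clock: 1.15
tcp_pos: [0.5322, -0.2733, 0.2148]
orientation: [0.556, -0.556, 0.437, -0.436]
wrist_force: [0.0, -0.9, 0.1]
finger_gap: 0.0697
```

```bash
python3 - <<'E'
from h import *
plan([540,-268,200],74.2)
E
```

```text
t 1.15 tcp [ 532.2 -273.3  214.8] yaw -76.3 -> -105.8 j6 [-0.61  0.37  0.04  1.24  0.    2.29] gap 69.7 F [ 0.  -0.9  0.1]
rotvec [ 0.  29.5 -0.1] world d [  7.8   5.3 -14.8] in tool now [-3.3 14.8  8.8] in goal axes [-7.2 14.8  6.1]
```

Emit:
{"api": "drive_tool", "payload": {
  "plan": "-0.1 -3 0 5 0 -10.5 0; -0.1 0 0 0 0 -10.5 0; -0.1 0 0 0 0 -10.5 0; -0.1 0 0 0 0 -10.5 0; -0.1 0 0 0 0 -10.5 0; -0.1 0 0 0 0 -10.5 0; -0.1 0 0 0 0 -10.5 0; -0.1 0 0 0 0 -10.5 0"
}}

```text
clock: 2.15
tcp_pos: [0.5387, -0.2629, 0.2098]
orientation: [0.707, -0.702, -0.058, 0.063]
wrist_force: [0.3, 0.6, -0.0]
finger_gap: 0.0384
```

Emit:
{"api": "drive_tool", "payload": {
  "plan": "-0.1 0 0 0 0 -10.5 0; -0.1 0 0 0 0 -10.5 0; -0.1 0 0 0 0 -10.5 0; -0.1 0 0 0 0 -10.5 0; -0.1 0 0 0 0 -10.5 0; -0.1 0 0 0 0 -10 0; -0.1 0 0 0 0 0 0"
}}

```text
clock: 3.02
tcp_pos: [0.5373, -0.2619, 0.2067]
orientation: [0.571, -0.56, -0.423, 0.426]
wrist_force: [-0.0, -0.6, -0.3]
finger_gap: 0.0384
```

```bash
python3 - <<'E'
from h import *
from workcell import cams
plan([540,-268,200],74.2)
p,d=cams.read_camera("wrist"); cv2.imwrite("pics/w1.png",p[:,:,::-1]); np.save("w1.npy",d)
E
```

```text
t 3.02 tcp [ 537.3 -261.9  206.7] yaw 73.8 -> 74.2 j6 [-0.59  0.39  0.04  1.24  0.   -0.31] gap 38.4 F [-0.  -0.6 -0.3]
rotvec [-0.8 -0.4  0.3] world d [ 2.7 -6.1 -6.7] in tool now [-5.1  6.6 -4.4] in goal axes [-5.1  6.7 -4.3]
```

View pics/w1.png

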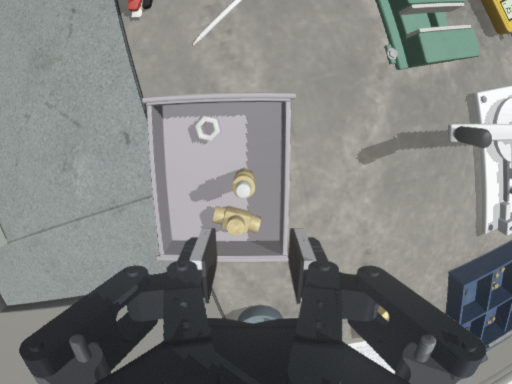

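```bash
cat >> h.py <<'E'
def wpc(d,c):
    h,w=d.shape; v,u=np.mgrid[:h,:w]; a=(u-c["cx"])/c["fx"]; b=(v-c["cy"])/c["fy"]; r=np.hypot(a,b)+1e-9
    k=np.tan(r)/r; P=np.stack([a*k*d,b*k*d,d],-1); return (P-c["t"])@c["R"]
E
python3 - <<'E'
from h import *
from workcell import cams
c=cams.calibration("wrist"); P=wpc(np.load("w1.npy"),c)*1000
im=cv2.imread("pics/w1.png")
cv2.imwrite("pics/w1c.png",cv2.resize(im[90:270,135:300],None,fx=3.3,fy=3.3,interpolation=cv2.INTER_CUBIC))
def blob(u0,u1,v0,v1,z0,z1):
    m=np.zeros(P.shape[:2],bool); m[v0:v1,u0:u1]=1; m&=(P[...,2]>z0)&(P[...,2]<z1)
    q=P[m]; print(m.sum(),q.mean(0).round(1),q.min(0).round(1),q.max(0).round(1),cv2.minAreaRect(q[:,:2].astype(np.float32)))
blob(225,265,160,203,58,75)
blob(225,265,160,203,47,57)
blob(225,265,160,203,12,75)
blob(205,270,200,240,12,60)
m=np.zeros(P.shape[:2],bool); m[90:265,140:300]=1; m&=(P[...,2]>40)&(P[...,2]<49); q=P[m]; print(cv2.minAreaRect(q[:,:2].astype(np.float32)))
E
```

```text
193 [ 537.  -269.4   65.4] [ 531.  -276.2   58. ] [ 544.4 -262.8   68. ] ((537.4961547851562, -269.6938781738281), (13.235941886901855, 13.057785034179688), 48.247406005859375)
228 [ 535.1 -268.7   52.4] [ 526.8 -280.8   47.1] [ 549.1 -258.6   56.9] ((537.71923828125, -270.0003662109375), (21.367788314819336, 21.748088836669922), 73.07147216796875)
536 [ 534.7 -268.5   52.9] [ 526.8 -280.8   12.3] [ 549.1 -258.6   68. ] ((537.6859130859375, -269.9100341796875), (21.604049682617188, 21.70592498779297), 70.75203704833984)
997 [ 577.2 -290.4   29.4] [ 559.2 -317.4   12.2] [ 599.9 -265.2   43.2] ((579.8018188476562, -291.4437561035156), (52.30619430541992, 22.169170379638672), 59.68145751953125)
((529.2053833007812, -293.1448974609375), (148.95677185058594, 176.7958526611328), 73.94346618652344)
```

View pics/w1c.png

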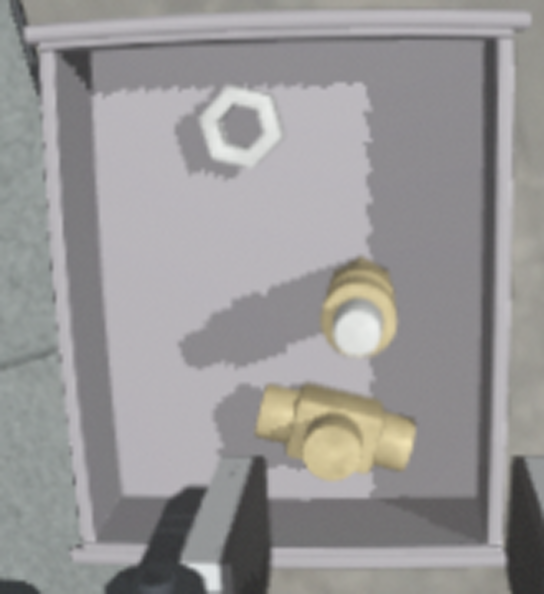

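```bash
python3 - <<'E'
from h import *
plan([538.8,-269.2,53],74.0)
E
```

```text
t 3.08 tcp [ 537.3 -261.9  206.7] yaw 73.7 -> 74.0 j6 [-0.59  0.39  0.04  1.24  0.   -0.3 ] gap 38.6 F [-0.4 -0.3 -0.4]
rotvec [-0.9 -0.3  0.3] world d [   1.5   -7.3 -153.7] in tool now [ -7.5 153.6  -5.8] in goal axes [ -6.6 153.7  -3.5]
```

Emit:
{"api": "drive_tool", "payload": {
  "plan": "-0.1 -6.6 0 -3.5 -0.9 0 0.3; -0.1 0 30 0 0 0 0; -0.1 0 30 0 0 0 0; -0.1 0 20 0 0 0 0; -0.1 0 0 0 0 0 0"
}}

```text
clock: 3.7
tcp_pos: [0.5398, -0.2718, 0.1252]
orientation: [-0.566, 0.57, 0.422, -0.42]
wrist_force: [-0.1, 0.2, 0.1]
finger_gap: 0.0386
```

```bash
python3 - <<'E'
from h import *
from workcell import cams
plan([538.8,-269.2,53],74.0)
c=cams.calibration("wrist")
p,d=cams.read_camera("wrist"); cv2.imwrite("pics/w2.png",p[:,:,::-1]); np.save("w2.npy",d)
P=wpc(d,c)*1000
def blob(u0,u1,v0,v1,z0,z1):
    m=np.zeros(P.shape[:2],bool); m[v0:v1,u0:u1]=1; m&=(P[...,2]>z0)&(P[...,2]<z1)&(np.hypot(P[...,0]-538,P[...,1]+269)<18)
    q=P[m]; print(m.sum(),q.mean(0).round(1),q.min(0).round(1),q.max(0).round(1),cv2.minAreaRect(q[:,:2].astype(np.float32)))
blob(0,512,0,384,58,75); blob(0,512,0,384,47,57)
E
```

```text
t 3.7 tcp [ 539.8 -271.8  125.2] yaw 73.1 -> 74.0 j6 [-0.6   0.43 -0.11  1.03  0.   -0.3 ] gap 38.6 F [-0.1  0.2  0.1]
rotvec [ 0.4 -0.9 -0.1] world d [ -1.    2.6 -72.2] in tool now [ 2.3 72.2  2.1] in goal axes [ 2.2 72.2  1.6]
394 [ 536.9 -269.4   65.3] [ 531.2 -276.2   58.1] [ 545.1 -262.9   68.5] ((537.728759765625, -269.826171875), (13.455705642700195, 13.549638748168945), 43.827064514160156)
430 [ 534.  -268.7   52.3] [ 526.6 -280.9   47. ] [ 548.2 -258.7   56.9] ((536.8157958984375, -269.62158203125), (21.986604690551758, 19.703853607177734), 76.54846954345703)
```

View pics/w2.png

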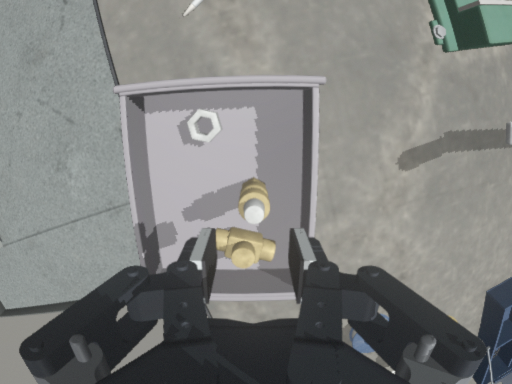

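Emit:
{"api": "drive_tool", "payload": {
  "plan": "-0.1 2 15 2 0.4 -0.9 0; -0.1 0 25 0 0 0 0; -0.1 0 20 0 0 0 0; -0.1 0 6 0 0 0 0; -0.1 0 0 0 0 0 0"
}}

```text
clock: 4.38
tcp_pos: [0.5416, -0.2714, 0.0612]
orientation: [-0.562, 0.568, 0.426, -0.425]
wrist_force: [-0.1, -0.3, -0.6]
finger_gap: 0.0379
```

```bash
python3 - <<'E'
from h import *
from workcell import cams
plan([538.3,-269.4,53],74.0)
p,d=cams.read_camera("wrist"); cv2.imwrite("pics/w3.png",p[:,:,::-1])
E
```

```text
t 4.38 tcp [ 541.6 -271.4   61.2] yaw 74.0 -> 74.0 j6 [-0.6   0.49 -0.19  0.89 -0.   -0.32] gap 37.9 F [-0.1 -0.3 -0.6]
rotvec [ 0.4  0.  -0.3] world d [-3.3  2.  -8.2] in tool now [1.1 8.2 3.8] in goal axes [1.  8.2 3.7]
```

View pics/w3.png

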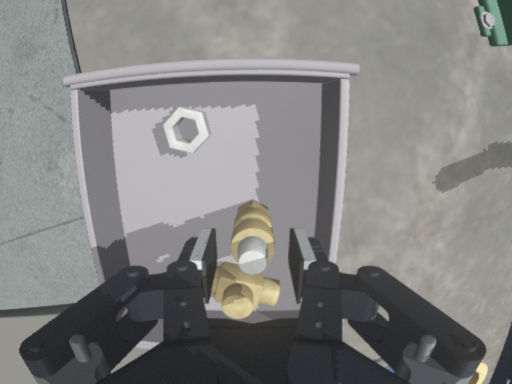

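Emit:
{"api": "drive_tool", "payload": {
  "plan": "-0.1 1 8 4 0.4 0 -0.3; -0.1 0 0 0 0 0 0"
}}

```text
clock: 4.68
tcp_pos: [0.5388, -0.2698, 0.0544]
orientation: [-0.564, 0.565, 0.426, -0.425]
wrist_force: [-0.2, -0.3, 0.0]
finger_gap: 0.0384
```

```bash
python3 - <<'E'
from h import *
plan([538.3,-269.4,53],74.0)
E
```

```text
t 4.67 tcp [ 538.8 -269.8   54.4] yaw 74.0 -> 74.0 j6 [-0.6   0.49 -0.2   0.88  0.   -0.32] gap 38.4 F [-0.2 -0.3  0. ]
rotvec [0.1 0.  0. ] world d [-0.5  0.4 -1.4] in tool now [0.3 1.4 0.6] in goal axes [0.3 1.4 0.6]
```

Close.

Emit:
{"api": "drive_tool", "payload": {
  "plan": "-0.6 0 0 0 0 0 0; -1 0 0 0 0 0 0; -1 0 0 0 0 0 0; -1 0 0 0 0 0 0; -1 0 0 0 0 0 0",
  "grip_force": 40
}}

```text
clock: 5.3
tcp_pos: [0.539, -0.2701, 0.055]
orientation: [-0.564, 0.566, 0.426, -0.425]
wrist_force: [-0.8, -0.4, -1.1]
finger_gap: 0.0183
```

```bash
python3 - <<'E'
from h import *
from workcell import cams
plan([538.3,-269.4,200],90)
p,d=cams.read_camera("wrist"); cv2.imwrite("pics/w4.png",p[:,:,::-1])
E
```

```text
t 5.3 tcp [ 539.  -270.1   55. ] yaw 74.0 -> 90 j6 [-0.6   0.49 -0.2   0.88  0.   -0.32] gap 18.3 F [-0.8 -0.4 -1.1]
rotvec [  0.2 -16.   -0. ] world d [ -0.7   0.7 145. ] in tool now [   0.4 -145.     0.4] in goal axes [   0.7 -145.     0.7]
```

View pics/w4.png

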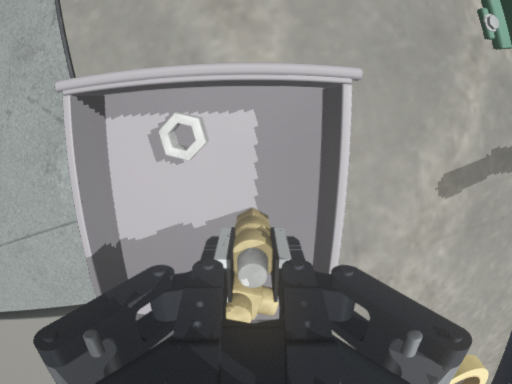

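Emit:
{"api": "drive_tool", "payload": {
  "plan": "-1 0 -15 0 0 0 0; -1 0 -30 0 0 0 0; -1 0 -40 0 0 0 0; -1 0 -40 0 0 0 0; -1 0 -15 0 0 0 0; -1 0 0 0 0 0 0"
}}

```text
clock: 6.1
tcp_pos: [0.5388, -0.27, 0.2044]
orientation: [-0.563, 0.567, 0.427, -0.425]
wrist_force: [0.5, 0.2, -1.1]
finger_gap: 0.0186
```

```bash
python3 - <<'E'
from h import *
from workcell import cams
plan([683.5,111.2,190],89.4)
p,d=cams.read_camera("wrist"); cv2.imwrite("pics/w5.png",p[:,:,::-1])
E
```

```text
t 6.1 tcp [ 538.8 -270.   204.4] yaw 74.0 -> 89.4 j6 [-0.6   0.38  0.02  1.21  0.   -0.32] gap 18.6 F [ 0.5  0.2 -1.1]
rotvec [  0.3 -15.4  -0.1] world d [144.7 381.2 -14.4] in tool now [406.3  14.1 -34.2] in goal axes [ 382.7   14.4 -140.7]
```

View pics/w5.png

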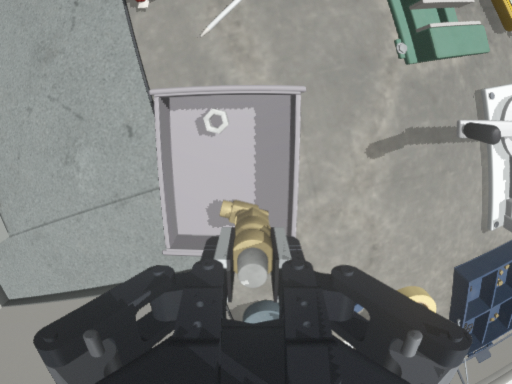

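Emit:
{"api": "drive_tool", "payload": {
  "plan": "-1 0 0 0 0.3 -8 0; -1 20 0 -7 0 -7.4 0; -1 45 0 -17 0 0 0; -1 55 0 -20 0 0 0; -1 55 0 -20 0 0 0; -1 55 0 -20 0 0 0; -1 55 0 -20 0 0 0; -1 40 0 -15 0 0 0"
}}

```text
clock: 7.15
tcp_pos: [0.6601, 0.0601, 0.1937]
orientation: [0.506, -0.499, -0.495, 0.5]
wrist_force: [-0.2, -0.6, -0.2]
finger_gap: 0.0186
```

Emit:
{"api": "drive_tool", "payload": {
  "plan": "-1 20 0 -7 0 0 0; -1 0 0 0 0 0 0; -1 0 0 0 0 0 0"
}}

```text
clock: 7.52
tcp_pos: [0.6662, 0.0826, 0.1903]
orientation: [0.506, -0.496, -0.494, 0.503]
wrist_force: [-0.3, -0.6, -0.8]
finger_gap: 0.0189
```

```bash
python3 - <<'E'
from h import *
from workcell import cams
plan([683.5,111.2,140],89.4)
for n in ("wrist","scene","top"):
    p,d=cams.read_camera(n); cv2.imwrite(f"pics/{n}6.png",p[:,:,::-1]);np.save(n+"6.npy",d)
E
```

```text
t 7.53 tcp [666.2  82.6 190.3] yaw 89.7 -> 89.4 j6 [0.   0.54 0.24 1.29 0.   0.01] gap 18.9 F [-0.3 -0.6 -0.8]
rotvec [-1.1  0.3  0.1] world d [ 17.3  28.6 -50.3] in tool now [ 28.6  50.  -18.1] in goal axes [ 28.8  50.3 -17. ]
```

View pics/wrist6.png

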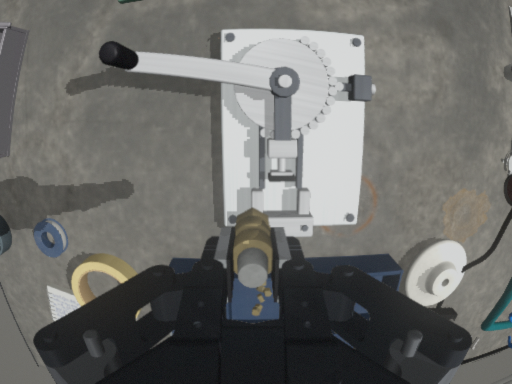

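View pics/scene6.png

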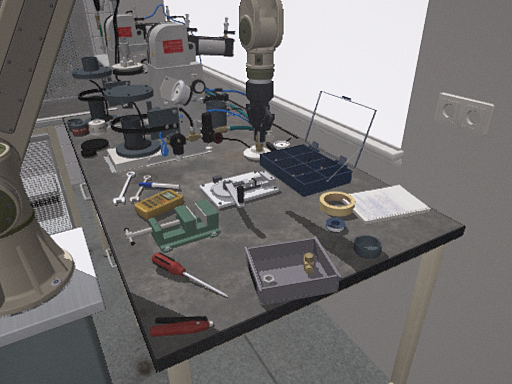

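```bash
python3 - <<'E'
from h import *
from workcell import cams
c=cams.calibration("wrist"); P=wpc(np.load("wrist6.npy"),c)*1000; Z=P[...,2]
def blob(n,u0,u1,v0,v1,z0,z1):
    m=np.zeros(Z.shape,bool); m[v0:v1,u0:u1]=1; m&=(Z>z0)&(Z<z1)
    k,l,s,_=cv2.connectedComponentsWithStats(m.astype(np.uint8)); m=l==1+np.argmax(s[1:,4])
    q=P[m]; print(n,m.sum(),q.mean(0).round(1),q.min(0).round(1),q.max(0).round(1),cv2.minAreaRect(q[:,:2].astype(np.float32)))
blob("stop",270,320,208,245,31,41)
blob("jaw",262,302,135,160,31,41)
blob("fenceL",250,268,185,216,24,31)
blob("fenceR",296,312,185,218,24,31)
blob("handle",100,125,40,70,96,108)
blob("hub",268,302,65,97,53,62)
blob("plate",215,368,25,230,8,16)
T=(Z>8)&(Z<65); T[:, :215]=0; T[:,368:]=0;T[235:]=0
q=P[T]; 
for v in range(150,226,4): print(v,' '.join('%3.0f'%z for z in Z[v,244:320:3]), P[v,284,:2].round(0))
E
```

```text
stop 764 [708.3 123.9  37.6] [699.7 100.3  31.3] [721.9 144.6  41. ] ((710.7861328125, 122.41498565673828), (44.321937561035156, 22.03390121459961), 89.67782592773438)
jaw 634 [631.1 111.   37.9] [619.4  97.9  31.4] [643.3 124.6  40.1] ((631.3375244140625, 111.22303009033203), (26.625078201293945, 23.87312889099121), 89.64199829101562)
fenceL 220 [683.6  87.6  29.3] [670.7  81.5  24.1] [696.7  94.8  31. ] ((683.2692260742188, 87.43985748291016), (12.824188232421875, 25.972322463989258), 84.57982635498047)
fenceR 316 [687.5 134.4  29.2] [671.1 127.2  24. ] [701.3 143.6  31. ] ((686.1728515625, 135.35516357421875), (30.382808685302734, 16.025596618652344), 0.6971315145492554)
handle 443 [546.3 -23.7 102.7] [535.8 -32.9  96.2] [555.1 -15.7 106.8] ((545.5122680664062, -24.170658111572266), (17.06354522705078, 19.342836380004883), 88.51140594482422)
hub 157 [570.6 111.2  55.8] [563.4 104.1  53. ] [578.6 117.2  58. ] ((570.3204345703125, 111.3359603881836), (13.679821014404297, 12.717594146728516), 19.749509811401367)
plate 6303 [650.1 170.5  14.1] [574.1 134.6  10.5] [720.2 201.5  16. ] (
[... 1679 characters left out ...]
  31  30  29  14  15  15  14  13  14  14  15  15  14  14  29  29  30  30  15  15  15  13 [692. 116.]
206  14  14  14  30  29  30  29  13  14  14  14  14  13  13  13  14  14  14  29  29  30  30  13  14  14  14 [697. 117.]
210  14 145 147 149 147 143  30  16  16  17  16  16  17  16  17  19  16  17  29  30  29  30  14  15  14  13 [701. 117.]
214 149 152 154 154 154 149 147 145  30  29  29  29  29  30  29  30  30  30  30  31  30  30  30  14  14  14 [700. 115.]
218 159 160 162 162 161 161 160 152 149  39  37  39  38  38  38  37  38  37  37  38  38  38  38  37 314  15 [702. 114.]
222 165 166 167 168 168 166 164 162 155  38  38  38  38  39  36  38  39  38  38  37  39  38  39  37  14  13 [706. 114.]
```

Emit:
{"api": "drive_tool", "payload": {
  "plan": "-1 15 0 -9 -1.1 0.3 0; -1 14 0 -9 0 0 0; -1 0 20 0 0 0 0; -1 0 0 0 0 0 0"
}}

```text
clock: 8.18
tcp_pos: [0.6871, 0.1111, 0.172]
orientation: [-0.503, 0.506, 0.498, -0.493]
wrist_force: [0.0, 0.1, -1.3]
finger_gap: 0.0184
```

```bash
python3 - <<'E'
from h import *
plan([683.5,111,70],89.5)
E
```

```text
t 8.18 tcp [687.1 111.1 172. ] yaw 89.0 -> 89.5 j6 [0.04 0.58 0.25 1.24 0.   0.06] gap 18.4 F [ 0.   0.1 -1.3]
rotvec [ 0.4 -0.5  0.1] world d [-3.60e+00 -1.00e-01 -1.02e+02] in tool now [ -0.4 102.    4.4] in goal axes [-1.00e-01  1.02e+02  3.60e+00]
```

Emit:
{"api": "drive_tool", "payload": {
  "plan": "-1 0 15 4 0.4 -0.5 0; -1 0 30 0 0 0 0; -1 0 30 0 0 0 0; -1 0 15 0 0 0 0; -1 0 0 0 0 0 0"
}}

```text
clock: 8.8
tcp_pos: [0.6841, 0.1113, 0.081]
orientation: [-0.502, 0.502, 0.5, -0.496]
wrist_force: [-1.1, -0.1, -1.2]
finger_gap: 0.0182
```

```bash
python3 - <<'E'
from h import *
from workcell import cams
plan([683.5,111,63],89.5)
for n in ("wrist","scene"):
    p,d=cams.read_camera(n)
    if n=="scene": p=cv2.resize(p[150:230,180:300],None,fx=6,fy=6,interpolation=cv2.INTER_CUBIC)
    cv2.imwrite(f"pics/{n}7.png",p[:,:,::-1]);np.save(n+"7.npy",d)
E
```

```text
t 8.8 tcp [684.1 111.3  81. ] yaw 89.5 -> 89.5 j6 [0.04 0.62 0.11 1.05 0.   0.05] gap 18.2 F [-1.1 -0.1 -1.2]
rotvec [0.2 0.  0.2] world d [ -0.6  -0.3 -18. ] in tool now [-0.4 18.   0.7] in goal axes [-0.3 18.   0.6]
```

View pics/wrist7.png

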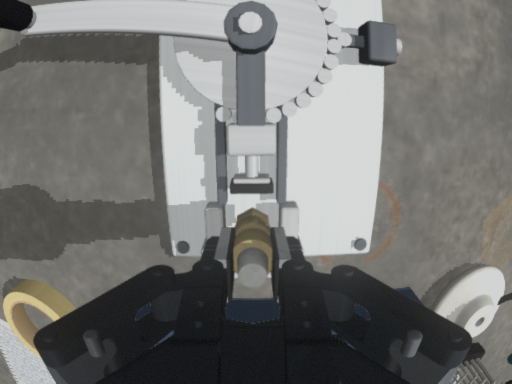

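View pics/scene7.png

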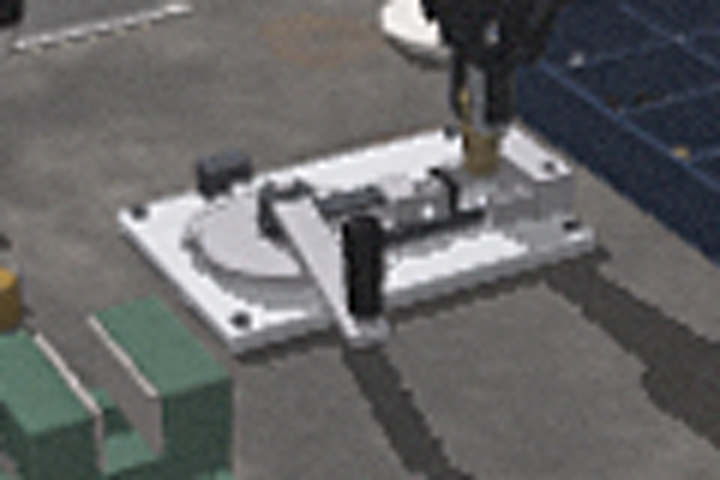

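Emit:
{"api": "drive_tool", "payload": {
  "plan": "-1 0 13 0 0.2 0 0.2; -1 0 0 0 0 0 0"
}}

```text
clock: 9.15
tcp_pos: [0.6868, 0.1115, 0.0713]
orientation: [-0.5, 0.504, 0.5, -0.496]
wrist_force: [-0.2, -0.1, -2.0]
finger_gap: 0.0184
```

Emit:
{"api": "drive_tool", "payload": {
  "plan": "-1 0 3 0 0 0 0; -1 0 2 0 0 0 0"
}}

```text
clock: 9.4
tcp_pos: [0.6875, 0.1116, 0.067]
orientation: [-0.5, 0.504, 0.5, -0.496]
wrist_force: [0.1, -0.3, -1.2]
finger_gap: 0.0183
```

```bash
python3 - <<'E'
from h import *
plan([683.5,111,62],89.5)
E
```

```text
t 9.4 tcp [687.5 111.6  67. ] yaw 89.5 -> 89.5 j6 [ 0.05  0.64  0.1   1.02 -0.    0.05] gap 18.3 F [ 0.1 -0.3 -1.2]
rotvec [ 0.5  0.  -0. ] world d [-4.  -0.6 -5. ] in tool now [-0.6  4.9  4.1] in goal axes [-0.7  5.   4. ]
```

Emit:
{"api": "drive_tool", "payload": {
  "plan": "-1 0 2 5 0.5 0 0; -1 0 1.5 0.5 0 0 0; -1 0 1 0.5 0 0 0"
}}

```text
clock: 9.78
tcp_pos: [0.6812, 0.1117, 0.0623]
orientation: [0.502, -0.502, -0.498, 0.498]
wrist_force: [-0.5, 0.4, -0.8]
finger_gap: 0.0182
```

```bash
python3 - <<'E'
from h import *
plan([683.5,111,62],89.5)
E
```

```text
t 9.78 tcp [681.2 111.7  62.3] yaw 89.5 -> 89.5 j6 [ 0.05  0.64  0.08  1.02 -0.    0.05] gap 18.2 F [-0.5  0.4 -0.8]
rotvec [-0.  0. -0.] world d [ 2.3 -0.7 -0.3] in tool now [-0.6  0.3 -2.3] in goal axes [-0.6  0.3 -2.3]
```

Emit:
{"api": "drive_tool", "payload": {
  "plan": "-1 0 1 -1 0 0 0; -1 0 1 0 0 0 0"
}}

```text
clock: 10.02
tcp_pos: [0.6813, 0.1116, 0.0619]
orientation: [0.502, -0.502, -0.497, 0.499]
wrist_force: [-3.3, 0.2, 5.3]
finger_gap: 0.0185
```

```bash
python3 - <<'E'
from h import *
plan([683.5,111,62],89.5)
E
```

```text
t 10.03 tcp [681.3 111.6  61.9] yaw 89.5 -> 89.5 j6 [ 0.05  0.64  0.08  1.02 -0.    0.05] gap 18.5 F [-3.3  0.2  5.3]
rotvec [-0.1  0.  -0. ] world d [ 2.2 -0.6  0.1] in tool now [-0.6 -0.1 -2.2] in goal axes [-0.6 -0.1 -2.2]
```

Emit:
{"api": "drive_tool", "payload": {
  "plan": "-0.5 0 0 0 0 0 0; -0.3 0 0 0 0 0 0; -0.1 0 0 0 0 0 0; 0 0 0 0 0 0 0; 0 0 0 0 0 0 0"
}}

```text
clock: 10.65
tcp_pos: [0.6821, 0.1117, 0.0621]
orientation: [-0.502, 0.502, 0.498, -0.498]
wrist_force: [0.6, -0.4, -0.0]
finger_gap: 0.043
```

```bash
python3 - <<'E'
from h import *
from workcell import cams
plan([683.5,111,162],89.5)
p,d=cams.read_camera("wrist"); cv2.imwrite(f"pics/w8.png",p[:,:,::-1])
E
```

```text
t 10.65 tcp [682.1 111.7  62.1] yaw 89.5 -> 89.5 j6 [ 0.05  0.64  0.08  1.02 -0.    0.05] gap 43.0 F [ 0.6 -0.4 -0. ]
rotvec [ 0.  0. -0.] world d [ 1.4 -0.7 99.9] in tool now [ -0.7 -99.9  -1.4] in goal axes [ -0.7 -99.9  -1.4]
```

View pics/w8.png

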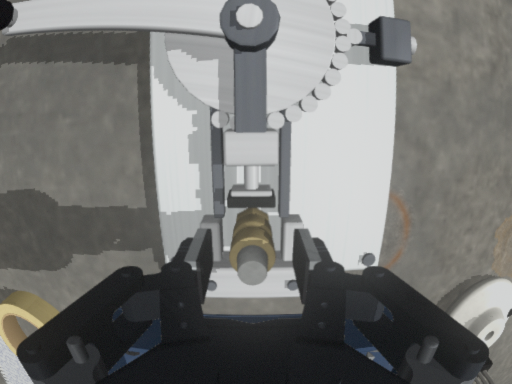

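Coupler stands upright in the nest between the fences (~252,255), just ahead of the pad. Retreat up.

Emit:
{"api": "drive_tool", "payload": {
  "plan": "0 0 -15 0 0 0 0; 0 0 -25 0 0 0 0; 0 0 -40 0 0 0 0; 0 0 -40 0 0 0 0; 0 0 -10 0 0 0 0; 0 0 0 0 0 0 0"
}}

```text
clock: 11.45
tcp_pos: [0.6822, 0.1118, 0.1998]
orientation: [-0.501, 0.503, 0.498, -0.498]
wrist_force: [0.0, 0.2, -0.9]
finger_gap: 0.0426
```

```bash
python3 - <<'E'
from h import *
from workcell import cams
plan([546,-24.5,190],89.5)
c=cams.calibration("wrist")
p,d=cams.read_camera("wrist"); cv2.imwrite(f"pics/w9.png",p[:,:,::-1])
p,d=cams.read_camera("scene"); cv2.imwrite(f"pics/s9.png",cv2.resize(p[130:230,180:330],None,fx=5,fy=5,interpolation=cv2.INTER_CUBIC)[:,:,::-1])
E
```

```text
t 11.45 tcp [682.2 111.8 199.8] yaw 89.5 -> 89.5 j6 [ 0.05  0.56  0.3   1.3  -0.    0.05] gap 42.6 F [ 0.   0.2 -0.9]
rotvec [ 0.1  0.  -0. ] world d [-136.2 -136.3   -9.8] in tool now [-137.3    9.6  135.1] in goal axes [-137.4    9.8  135. ]
```

View pics/w9.png

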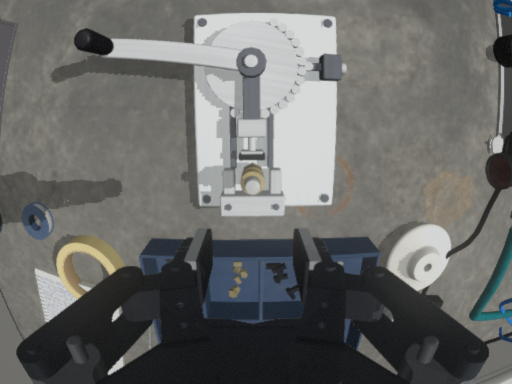

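View pics/s9.png

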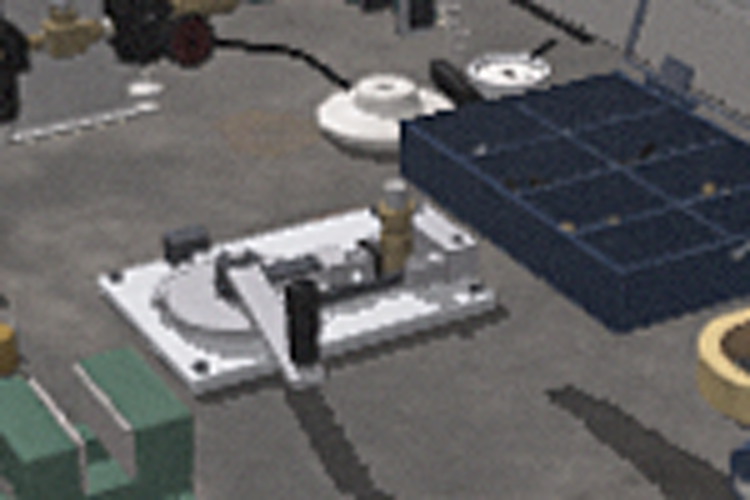

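Emit:
{"api": "drive_tool", "payload": {
  "plan": "0 -30 0 30 0 0 0; 0 -45 0 45 0 0 0; 0 -45 0 45 0 0 0; 0 -17 0 15 0 0 0; 0 0 0 0 0 10.5 0; 0 0 0 0 0 10.5 0; 0 0 0 0 0 10.5 0; 0 0 0 0 0 10.5 0"
}}

```text
clock: 12.55
tcp_pos: [0.534, -0.0255, 0.1827]
orientation: [0.654, -0.645, -0.272, 0.288]
wrist_force: [-0.1, -0.5, 0.2]
finger_gap: 0.0426
```

Emit:
{"api": "drive_tool", "payload": {
  "plan": "0 0 0 0 0 10.5 0; 0 0 0 0 0 10.5 0; 0 0 0 0 0 10.5 0; 0 0 0 0 0 10.5 0; 0 0 0 0 0 5 0; 0 0 0 0 0 0 0; 0 0 0 0 0 0 0"
}}

```text
clock: 13.42
tcp_pos: [0.5264, -0.0242, 0.1709]
orientation: [0.709, -0.704, 0.025, 0.008]
wrist_force: [-0.6, 0.3, -0.1]
finger_gap: 0.0428
```

```bash
python3 - <<'E'
from h import *
from workcell import cams
plan([546,-24.5,150],0)
c=cams.calibration("wrist")
p,d=cams.read_camera("wrist"); cv2.imwrite(f"pics/w10.png",p[:,:,::-1])
P=wpc(d,c)*1000; Z=P[...,2]
m=(np.hypot(P[...,0]-546,P[...,1]+24.5)<30)&(Z>95)&(Z<110)
q=P[m]; print(m.sum(),q.mean(0),cv2.minAreaRect(q[:,:2].astype(np.float32)))
E
```

```text
t 13.43 tcp [526.4 -24.2 170.9] yaw -1.4 -> 0 j6 [-0.2   0.3  -0.18  1.14 -0.    1.4 ] gap 42.8 F [-0.6  0.3 -0.1]
rotvec [-0.4 -1.4 -2.7] world d [ 19.6  -0.3 -20.9] in tool now [20.6 20.   0. ] in goal axes [19.6 20.9 -0.3]
600 [544.57576613 -23.81025325 102.34967515] ((544.7152709960938, -25.002517700195312), (18.925642013549805, 18.33934783935547), 22.402820587158203)
```

View pics/w10.png

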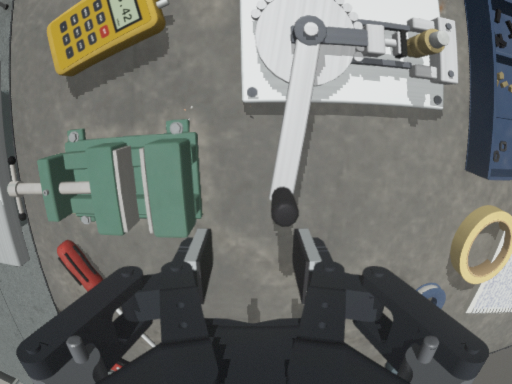

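Emit:
{"api": "drive_tool", "payload": {
  "plan": "0 19.5 0 0 -0.4 -1.4 -2.7; 0 0 0 0 0 0 0"
}}

```text
clock: 13.72
tcp_pos: [0.5457, -0.0246, 0.1694]
orientation: [-0.707, 0.707, 0.001, -0.001]
wrist_force: [-0.2, -0.2, -0.1]
finger_gap: 0.0422
```

```bash
python3 - <<'E'
from h import *
plan([545.2,-24.7,85],0)
E
```

```text
t 13.72 tcp [545.7 -24.6 169.4] yaw 0.1 -> 0 j6 [-0.19  0.3  -0.19  1.09 -0.    1.38] gap 42.2 F [-0.2 -0.2 -0.1]
rotvec [ 0.   0.1 -0. ] world d [ -0.5  -0.1 -84.4] in tool now [-0.5 84.4 -0.1] in goal axes [-0.5 84.4 -0.1]
```

Emit:
{"api": "drive_tool", "payload": {
  "plan": "0 -0.5 15 0 0 0 0; 0 0 25 0 0 0 0; 0 0 25 0 0 0 0; 0 0 10 0 0 0 0; 0 0 0 0 0 0 0"
}}

```text
clock: 14.35
tcp_pos: [0.5418, -0.0243, 0.0895]
orientation: [0.707, -0.707, 0.002, 0.003]
wrist_force: [-0.1, -0.1, 1.0]
finger_gap: 0.0424
```

```bash
python3 - <<'E'
from h import *
from workcell import cams
plan([545.2,-24.7,85],0)
p,d=cams.read_camera("wrist"); cv2.imwrite(f"pics/w11.png",p[:,:,::-1])
E
```

```text
t 14.35 tcp [541.8 -24.3  89.5] yaw 0.1 -> 0 j6 [-0.19  0.36 -0.31  0.91 -0.    1.38] gap 42.4 F [-0.1 -0.1  1. ]
rotvec [-0.   0.1 -0.4] world d [ 3.4 -0.4 -4.5] in tool now [ 3.4  4.4 -0.4] in goal axes [ 3.4  4.5 -0.4]
```

View pics/w11.png

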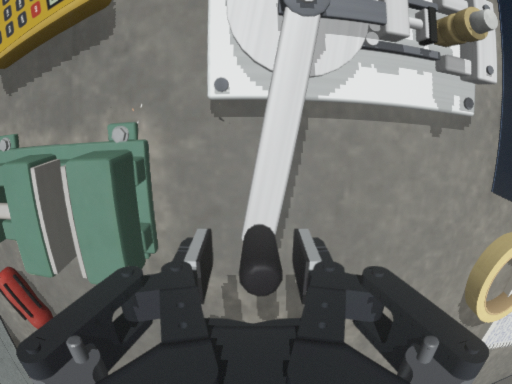

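Emit:
{"api": "drive_tool", "payload": {
  "plan": "0 3.4 5 0 0 0 -0.4; -0.2 0 0 0 0 0 0; -0.4 0 0 0 0 0 0; -0.7 0 0 0 0 0 0; -1 0 0 0 0 0 0; -1 0 0 0 0 0 0; -1 0 0 0 0 0 0",
  "grip_force": 60
}}

```text
clock: 15.28
tcp_pos: [0.5456, -0.0245, 0.087]
orientation: [-0.707, 0.707, 0.002, 0.0]
wrist_force: [-2.0, 0.6, 0.9]
finger_gap: 0.0182
```

```bash
python3 - <<'E'
from h import *
from workcell import cams
plan([545.2,-24.7,85],0)
p,d=cams.read_camera("wrist"); cv2.imwrite(f"pics/w12.png",p[:,:,::-1])
E
```

```text
t 15.28 tcp [545.6 -24.5  87. ] yaw 0.1 -> 0 j6 [-0.19  0.36 -0.31  0.89  0.    1.38] gap 18.2 F [-2.   0.6  0.9]
rotvec [0.  0.1 0.1] world d [-0.4 -0.2 -2. ] in tool now [-0.4  2.  -0.2] in goal axes [-0.4  2.  -0.2]
```

View pics/w12.png

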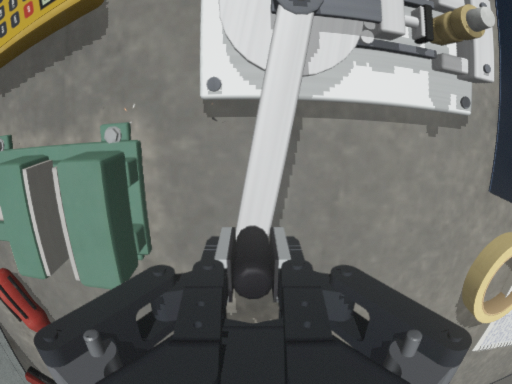

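Emit:
{"api": "drive_tool", "payload": {
  "plan": "-1 6 0 -1 0 0 0; -1 7 0 -0.9 0 0 0; -1 7 0 -0.5 0 0 0; -1 5 0 -0.2 0 0 0; -1 0 0 0 0 0 0"
}}

```text
clock: 15.95
tcp_pos: [0.5644, -0.0267, 0.0869]
orientation: [0.707, -0.707, 0.003, 0.005]
wrist_force: [-4.3, 0.1, 2.2]
finger_gap: 0.018
```

```bash
cat >> h.py <<'E'
def lev(p0=np.array([545.6,-24.5]),a0=-100.4):
    from workcell import monitor
    s=monitor.get_state(); t=s["tcp_pos"][:2]*1000
    a=np.radians(a0); piv=p0-140*np.array([np.cos(a),np.sin(a)]); r=t-piv
    th=np.arctan2(r[1],r[0])-a
    print("theta",th.round(3),"r",np.hypot(*r).round(1),"F",s["wrist_force"].round(1))
    for q in (.2,.4,.5,.55,.6,.62):
        g=piv+140*np.array([np.cos(a+q),np.sin(a+q)]); print(q,(g-t).round(1))
E
python3 - <<'E'
from h import *
plan([545.2,-24.7,87],0); lev()
E
```

```text
t 15.95 tcp [564.4 -26.7  86.9] yaw 0.1 -> 0 j6 [-0.19  0.41 -0.25  0.93 -0.    1.38] gap 18.0 F [-4.3  0.1  2.2]
rotvec [-0.   0.1 -0.6] world d [-19.2   2.    0.1] in tool now [-19.2   0.1   2. ] in goal axes [-19.2  -0.1   2. ]
theta 0.135 r 140.0 F [-4.3  0.1  2.2]
0.2 [ 9.1 -0.1]
0.4 [36.9  3.2]
0.5 [50.3  6.9]
0.55 [56.9  9.3]
0.6 [63.4 11.9]
0.62 [65.9 13.1]
```

Emit:
{"api": "drive_tool", "payload": {
  "plan": "-1 7 0 -0.1 0 0 -0.6; -1 7 0 0.2 0 0 0; -1 7 0 0.6 0 0 0; -1 7 0 0.9 0 0 0; -1 5 0 1 0 0 0; -1 0 0 0 0 0 0"
}}

```text
clock: 16.7
tcp_pos: [0.5907, -0.0254, 0.0868]
orientation: [-0.706, 0.708, -0.005, -0.005]
wrist_force: [-3.5, 0.4, 2.8]
finger_gap: 0.0179
```

```bash
python3 - <<'E'
from h import *
from workcell import cams
plan([545.2,-24.7,87],0); lev()
p,d=cams.read_camera("top"); cv2.imwrite("pics/t13.png",cv2.resize(p[110:240,100:260],None,fx=4.5,fy=4.5,interpolation=cv2.INTER_CUBIC)[:,:,::-1])
p,d=cams.read_camera("wrist"); cv2.imwrite("pics/w13.png",p[:,:,::-1])
E
```

```text
t 16.7 tcp [590.7 -25.4  86.8] yaw -0.0 -> 0 j6 [-0.18  0.45 -0.17  0.96 -0.01  1.4 ] gap 17.9 F [-3.5  0.4  2.8]
rotvec [ 0.2 -0.  -0.8] world d [-45.5   0.7   0.2] in tool now [-45.5   0.5   0.7] in goal axes [-45.5  -0.2   0.7]
theta 0.323 r 140.0 F [-3.5  0.4  2.8]
0.2 [-17.2  -1.4]
0.4 [10.5  1.9]
0.5 [24.   5.6]
0.55 [30.6  8. ]
0.6 [37.1 10.7]
0.62 [39.6 11.8]
```

View pics/t13.png

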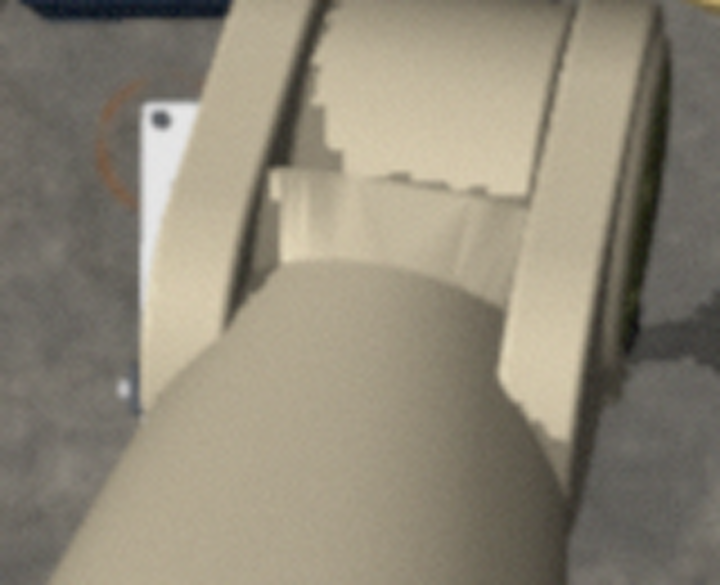

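View pics/w13.png

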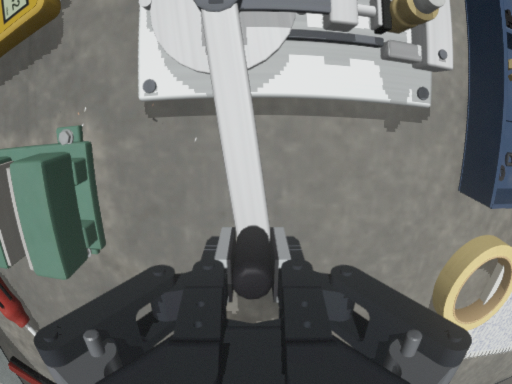

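Emit:
{"api": "drive_tool", "payload": {
  "plan": "-1 6 0 0.9 0.2 0 -0.8; -1 6 0 1.2 0 0 0; -1 6 0 1.5 0 0 0; -1 6 0 1.7 0 0 0; -1 0 0 0 0 0 0"
}}

```text
clock: 17.42
tcp_pos: [0.609, -0.0216, 0.0868]
orientation: [-0.706, 0.708, -0.004, -0.003]
wrist_force: [-5.1, -1.6, 4.7]
finger_gap: 0.0182
```

```bash
python3 - <<'E'
from h import *
plan([545.2,-24.7,87],0); lev()
E
```

```text
t 17.43 tcp [609.  -21.6  86.8] yaw -0.1 -> 0 j6 [-0.16  0.48 -0.12  0.97 -0.01  1.41] gap 18.2 F [-5.1 -1.6  4.7]
rotvec [ 0.2 -0.1 -0.6] world d [-63.8  -3.1   0.2] in tool now [-63.8   0.5  -3.3] in goal axes [-63.8  -0.2  -3.1]
theta 0.457 r 140.0 F [-5.1 -1.6  4.7]
0.2 [-35.5  -5.2]
0.4 [-7.8 -1.9]
0.5 [5.7 1.8]
0.55 [12.3  4.2]
0.6 [18.8  6.8]
0.62 [21.3  8. ]
```

Emit:
{"api": "drive_tool", "payload": {
  "plan": "-1 6 0 2 0.2 0 -0.6; -1 6 0 2.1 0 0 0; -1 4 0 1.6 0 0 0; -1 0 0 0 0 0 0"
}}

```text
clock: 17.92
tcp_pos: [0.6213, -0.0173, 0.0868]
orientation: [-0.706, 0.708, -0.003, -0.001]
wrist_force: [-5.9, -0.3, 3.7]
finger_gap: 0.0178
```

```bash
python3 - <<'E'
from h import *
plan([545.2,-24.7,87],0); lev()
E
```

```text
t 17.93 tcp [621.3 -17.3  86.8] yaw -0.2 -> 0 j6 [-0.15  0.5  -0.09  0.98 -0.    1.42] gap 17.8 F [-5.9 -0.3  3.7]
rotvec [ 0.2 -0.2 -0.3] world d [-76.1  -7.4   0.2] in tool now [-76.1   0.3  -7.6] in goal axes [-76.1  -0.2  -7.4]
theta 0.55 r 140.0 F [-5.9 -0.3  3.7]
0.2 [-47.9  -9.4]
0.4 [-20.1  -6.1]
0.5 [-6.6 -2.4]
0.55 [-0.  -0.1]
0.6 [6.4 2.6]
0.62 [9.  3.8]
```

Emit:
{"api": "drive_tool", "payload": {
  "plan": "-1 4 0 1.7 0.2 -0.2 -0.3; -1 3 0 1.3 0 0 0; -1 0 0 0 0 0 0"
}}

```text
clock: 18.3
tcp_pos: [0.6263, -0.0153, 0.0868]
orientation: [-0.706, 0.708, -0.002, -0.001]
wrist_force: [-3.6, -0.3, 4.5]
finger_gap: 0.0184
```

```bash
python3 - <<'E'
from h import *
from workcell import cams
plan([545.2,-24.7,87],0); lev()
c=cams.calibration("wrist")
p,d=cams.read_camera("wrist"); cv2.imwrite("pics/w14.png",p[:,:,::-1]);np.save("w14.npy",d)
P=wpc(d,c)*1000; np.save("P14.npy",P)
E
```

```text
t 18.3 tcp [626.3 -15.3  86.8] yaw -0.0 -> 0 j6 [-0.15  0.51 -0.08  0.99 -0.    1.42] gap 18.4 F [-3.6 -0.3  4.5]
rotvec [ 0.1 -0.  -0.2] world d [-81.1  -9.4   0.2] in tool now [-81.1   0.2  -9.4] in goal axes [-81.1  -0.2  -9.4]
theta 0.589 r 140.0 F [-3.6 -0.3  4.5]
0.2 [-52.9 -11.5]
0.4 [-25.1  -8.2]
0.5 [-11.6  -4.4]
0.55 [-5.  -2.1]
0.6 [1.4 0.6]
0.62 [4.  1.8]
```

View pics/w14.png

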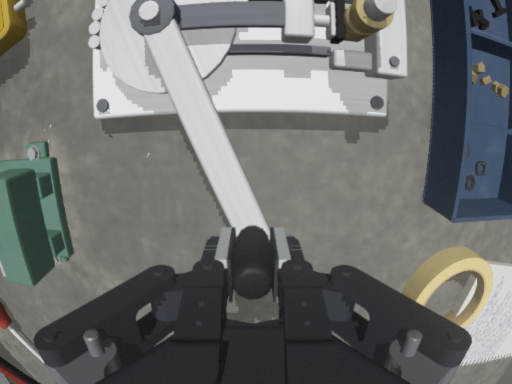

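```bash
python3 - <<'E'
from h import *
from workcell import cams
def bar(P,piv):
    Z=P[...,2]; r=P[...,:2]-piv; R=np.hypot(r[...,0],r[...,1])
    m=(Z>45)&(Z<56)&(R>25)&(R<112)&(r[...,1]<0)
    k,l,s,_=cv2.connectedComponentsWithStats(m.astype(np.uint8)); m=l==1+np.argmax(s[1:,4])
    a=np.degrees(np.arctan2(r[m][:,1],r[m][:,0])); q=P[m][:,:2].astype(np.float32)
    vx,vy,_,_=cv2.fitLine(q,cv2.DIST_L2,0,.01,.01).ravel(); f=np.degrees(np.arctan2(-abs(vy),-vx if vy>0 else vx))
    print(m.sum(),"polar median",np.median(a).round(2),"line",f.round(2))
P=np.load("P14.npy"); bar(P,np.array([570.8,112]))
for n,f in (("top","Ptop.npy"),):
    bar(np.load(f)*1000,np.array([571,112]))
# pad/jaw/coupler now
Z=P[...,2]
for v in range(0,46,3): print(v,' '.join('%3.0f'%z for z in Z[v,270:412:4]))
c=P[:60,330:400].reshape(-1,3); c=c[c[:,2]>62]; print("nose",c.mean(0),cv2.minAreaRect(c[:,:2].astype(np.float32)))
j=P[:45,284:318].reshape(-1,3); j=j[(j[:,2]>33)&(j[:,2]<42)]; print("jaw",j.min(0),j.max(0))
p,d=cams.read_camera("scene"); cv2.imwrite("pics/s14.png",cv2.resize(p[130:230,180:330],None,fx=5,fy=5,interpolation=cv2.INTER_CUBIC)[:,:,::-1])
E
```

```text
5784 polar median -66.61 line -66.55
354 polar median -99.7 line -100.38
0  18  17  17  18  37  37  37  38  37  38  36  21  21  23  24  18  19  36  35  23  24  53  58  59  63  69  73  72  74  74  72  73  36  38   2   3
3  39  37  37  37  38  37  38  38  37  39  38  14  15  16  16  33  33  37  35  16  18  56  59  60  65  69  74  74  76  73  73  74  37  38  -0   1
6  37  36  37  37  37  38  37  38  38  38  38  14  14  14  12  33  33  36  35  13  39  55  60  60  64  69  72  75  73  73  73  74  37  39   2   1
9  36  37  37  36  37  39  37  36  40  37  38  34  13  14  23  33  35  35  36  38  48  56  59  61  62  67  71  74  73  72  74  72  39  37   2   1
12  36  37  37  37  37  38  39  38  37  38  38  13  13  15  23  33  33  36  37  39  50  55  60  60  61  65  69  71  73  73  73  38  39  37   1   1
15  37  37  38  38  37  38  38  39  38  37  38  29  29  28  29  32  34  36  35  40  47  55  59  59  59  62  65  68  69  70  69  37  37  38   1   2
18  37  36  37  36  38  39  36  37  37  38  39  37  30  32  29  34  34  36  35  40  43  51  59  59  59 209  63  65  66  62  60  37  37  37   1   2
21
[... 853 characters left out ...]
38  36  38  37  36  37   1
39  13  14  12  20  28  27  30  29  31  31  30  14  14  14  21  19  30  33  35  18  20  21  22  23  20  27  33  37  38  37  38  37  36  38  37   2
42  13  13  11  16  21  20  20  21  22  21  14  13  15  13  12  20  25  24  15  14  15  14  13  13  18  26  33  38  38  37  37  37  39  38  38   2
45  24  23  24  23  23  23  24  23  23  24  23  14  13  13  13  15  14  14  14  13  13 209  12  14  18  27  33  36  37  39  38  37  39  37  37   1
nose [686.93786602 107.38053635  74.14547766] ((658.8770751953125, 88.50325775146484), (90.36539459228516, 13.850238800048828), 36.13005065917969)
jaw [643.76023769  97.30855079  33.01440018] [662.14377887 122.0149661   39.8133587 ]
```

View pics/s14.png

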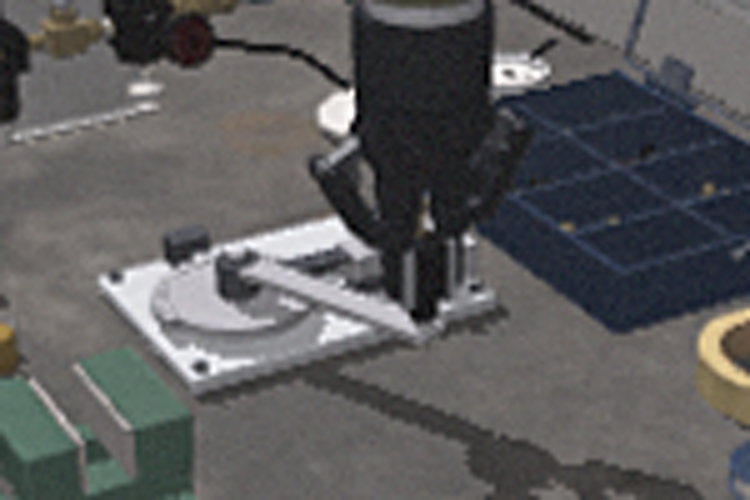

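Emit:
{"api": "drive_tool", "payload": {
  "plan": "-1 2 0 0.8 0 0 0; -1 1 0 0.4 0 0 0"
}}

```text
clock: 18.65
tcp_pos: [0.6278, -0.0146, 0.0868]
orientation: [-0.706, 0.708, -0.003, -0.002]
wrist_force: [-6.4, -1.9, 4.8]
finger_gap: 0.0181
```

```bash
python3 - <<'E'
from h import *
plan([545.2,-24.7,87],0); lev()
E
```

```text
t 18.65 tcp [627.8 -14.6  86.8] yaw -0.1 -> 0 j6 [-0.15  0.51 -0.07  0.99 -0.    1.42] gap 18.1 F [-6.4 -1.9  4.8]
rotvec [ 0.2 -0.1 -0.4] world d [-82.6 -10.1   0.2] in tool now [-82.6   0.4 -10.2] in goal axes [-82.6  -0.2 -10.1]
theta 0.601 r 140.0 F [-6.4 -1.9  4.8]
0.2 [-54.4 -12.1]
0.4 [-26.6  -8.8]
0.5 [-13.1  -5.1]
0.55 [-6.5 -2.8]
0.6 [-0.1 -0.1]
0.62 [2.5 1.1]
```

```bash
python3 - <<'E'
from h import *
from workcell import cams
for i in range(6): p,d=cams.read_camera("wrist")
cv2.imwrite("pics/w15.png",p[:,:,::-1])
plan([545.2,-24.7,87],0); lev()
p,d=cams.read_camera("top"); cv2.imwrite("pics/t15.png",p[:,:,::-1])
E
```

```text
t 18.95 tcp [627.8 -14.7  86.8] yaw -0.1 -> 0 j6 [-0.15  0.51 -0.07  0.99 -0.    1.42] gap 17.9 F [-6.4 -1.5  5.2]
rotvec [ 0.2 -0.1 -0.4] world d [-82.6 -10.    0.2] in tool now [-82.6   0.4 -10.1] in goal axes [-82.6  -0.2 -10. ]
theta 0.601 r 140.0 F [-6.4 -1.5  5.2]
0.2 [-54.4 -12.1]
0.4 [-26.6  -8.8]
0.5 [-13.1  -5.1]
0.55 [-6.5 -2.7]
0.6 [-0.1 -0.1]
0.62 [2.5 1.1]
```

View pics/w15.png

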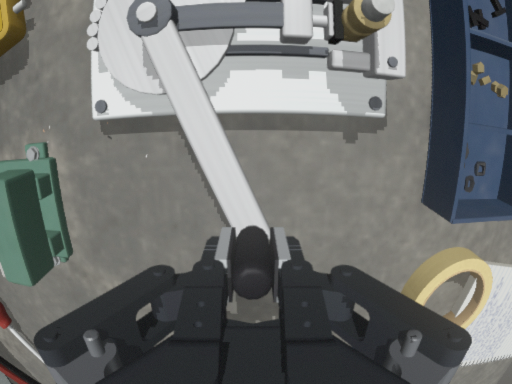

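View pics/t15.png

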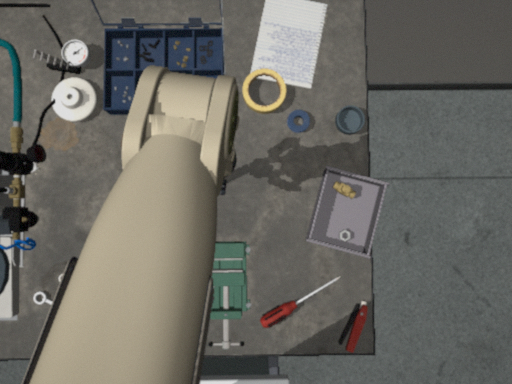

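Stable at 0.60 rad: the coupler is between the pad and the stop, and the tee and nut are still in the bin. Handing in.

```bash
python3 - <<'E'
from workcell import job
print(job.hand_in())
E
```

```text
the job is handed in; nothing more can be done
None
```

I lifted the coupler out of the bin, stood it upright in the nest and let go of it. I then swung the clamp lever forward to the third click and handed in with the fingers still holding its handle (60 N grip), at about 19 s of the 48 s allowed.

My last checks showed:
- **Lever angle:** 0.601 rad from the measured handle position, steady over 0.3 s. That is 0.001 rad over the nominal third click, well within the roughly 0.01 rad that my home reference can be trusted to. A camera fit of the lever bar just before the final 1.5 mm push gave 0.59.
- **Jaw travel:** about 19 mm at that same point, against the 20.6 mm expected. The jaw edge could only be read to a millimetre or two.
- **Coupler:** it stands upright between the pad and the back stop. I judged the contact from the wrist picture; the pad force itself cannot be measured directly.
- **Forces:** the wrist saw about 8 N at the end and never more than that in any reading I took.
- **Other fittings:** the tee and the nut are still in the bin.

The cameras disagreed by about 2 mm on positions, so I used values between them.

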